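Trace the wheel seam with the pick

TASK

Take the orange-handled pick out of its wooden block, put its tip down into the dark seam around the white wheel beside the green dot, and run it lightly and slowly (about 2 to 4 cm a second) along the open side of the seam, round to the red dot, without letting the tip leave the seam on the way. Beside the red dot lower it into the drain hole until it stands on the bottom, then let go and leave it standing there; do not disturb the other things on the counter.

Things in the scene. Friction and masses are not known exactly. Their poses are not given: they have to be found in the camera images.
- pick: Loose straight round pick, 160 mm, about 70 g. Origin: centre of the tip; z runs from tip up the handle. White shaft 8 mm thick to 70 mm (last 5 mm taper to a 5 mm flat tip), orange handle 26 mm thick from 70 to 160 mm. It starts upright in the wooden block, handle resting on the block's top: tip 8 mm above the counter, handle from 78 to 168 mm.
- pick_tip (a point): Centre of the pick's tip (the pick's origin).
- pick_block: Fixed plywood block 70 x 70 mm, 78 mm high, origin at the centre of its underside on the counter, z up. A vertical 12 mm through hole in its centre holds the shaft of the pick; lift the pick at least 75 mm straight up to clear it.
- turntable: Fixed locked turntable, dark disc 190 mm wide, 16 mm high; origin under its centre, z up. On it a 100 mm white wheel inside a grey metal collar (inner 128, outer 156 mm), tops flush at 74 mm. A blue clamp bar (x -65 to -25 mm, y +-88 mm, top 88, bolts 94 mm high) covers the -x side. Points are given by angle about its centre from its +x towards its +y, anticlockwise from above.
- wheel_axis (a point): Centre of the wheel's top face, 74 mm above the counter. Around it, between wheel and collar, runs the seam: a dark round groove 14 mm wide, centre line of 57 mm radius, 14 mm deep (floor 60 mm above the counter). The path is the open arc from -100 deg (green dot) through 0 deg (+x side) to +104 deg (red dot), anticlockwise from above.
- seam_start (a point): Start of the path: seam centre line at -100 deg, beside the green dot on the collar (-y side), at the level of the wheel's top; the seam's floor is 14 mm below it.
- seam_q1 (a point): Point of the seam's centre line at -50 deg, at the level of the wheel's top.
- seam_mid (a point): Point of the seam's centre line at 0 deg, at the level of the wheel's top.
- seam_q3 (a point): Point of the seam's centre line at +50 deg, at the level of the wheel's top.
- drain_hole (a point): End of the path: centre of the drain hole at +104 deg, beside the red dot on the collar (+y side), at the level of the wheel's top. The hole is a gap in the seam's floor 14 mm long along the seam (97 to 111 deg), 14 mm wide; its bottom is 52 mm below this point (22 mm above the counter). With the tip on it, the handle's underside is 18 mm above the wheel's top.
- bowl: Loose stainless bowl of bearings, 140 mm in diameter, 55 mm high, origin under its centre. Bystander.
- speed_rings: Loose pile of black nylon rings, 62 mm in diameter, 32 mm high, origin under its centre. Bystander.
- socket: Loose chrome socket standing upright, 46 mm in diameter, 80 mm high, origin under its centre. Bystander.
- spare_wheel: Loose green wheel lying flat, 74 mm in diameter, 54 mm high, origin under its centre. Bystander.
- lube_bottle: Loose yellow bottle, 56 mm in diameter, 150 mm high, origin under its centre. Bystander.
- skate_truck: Loose aluminium skate axle, about 220 mm long and 65 mm high, origin under its centre. Bystander.
- wrench: Loose steel wrench lying flat, 180 mm long. Bystander.
Things that resemble listed ones, but are neither listed nor needed, are in the scene too. Of the things like the pick, leave any that is pink; of the rest the larger one is meant.

How it is judged:
On the way, in this order (a step that is already met when the one before it is completed fails the run):
1. the pick's tip is in the seam beside the green dot (horizontal distance between pick_tip and seam_start below 0.013 m and z of pick_tip in the frame of turntable below 0.071 m), for 0.1 s.
2. the tip, in the seam, passes the point at -50 deg (horizontal distance between pick_tip and seam_q1 below 0.013 m and z of pick_tip in the frame of turntable below 0.073 m), for 0.1 s.
3. the tip, in the seam, passes the point at 0 deg (horizontal distance between pick_tip and seam_mid below 0.013 m and z of pick_tip in the frame of turntable below 0.073 m), for 0.1 s.
4. the tip, in the seam, passes the point at +50 deg (horizontal distance between pick_tip and seam_q3 below 0.013 m and z of pick_tip in the frame of turntable below 0.073 m), for 0.1 s.
5. the tip is down in the drain hole beside the red dot (horizontal distance between pick_tip and drain_hole below 0.009 m and z of pick_tip in the frame of turntable below 0.04 m), for 0.1 s.
At the end, for the whole second after the job is handed in: The pick stands released in the drain hole, its tip on the bottom (at most 6 mm above it, within 10 mm of the hole's centre), leaning less than 0.4 rad, at rest (horizontal distance between pick_tip and drain_hole below 0.01 m and z of pick_tip in the frame of turntable below 0.028 m and angle between pick's own z axis and vertical below 0.4 rad and linear speed of pick below 0.02 m/s); the robot touches nothing.
It fails at once if the tip leaves the seam or skates over the wheel or collar on the way round (higher than 1 mm below, and less than 12 mm above, the wheel's top, more than 25 mm to the +x side of the wheel's centre) (x of pick_tip in the frame of turntable above 0.025 m and horizontal distance between pick_tip and wheel_axis below 0.078 m and z of pick_tip in the frame of turntable between 0.073 and 0.086 m).
It fails at once if the pick is moved faster than 0.1 m/s along the seam (x of pick_tip in the frame of turntable above 0.005 m and horizontal distance between pick_tip and wheel_axis below 0.066 m and z of pick_tip in the frame of turntable below 0.072 m and linear speed of pick above 0.1 m/s).
It fails at once if the pick is pressed against the wheel, collar or seam with more than 40 N (contact force between pick and turntable above 40 N).
It fails at once if a bystander is moved more than 30 mm (distance of any of bowl, speed_rings, socket, spare_wheel, lube_bottle, skate_truck, wrench from where it was at the start of the episode above 0.03 m).
It also fails if it takes over 72 s, if anything falls off the work surface, if the arm or the gripper's body presses on something with over 40 N, if the wrist force passes 120 N, or if a joint passes its speed limit or range.

ROBOT

A 7-joint arm with a two-finger parallel gripper is mounted at the origin on the work surface. World frame = base frame: x ahead of the robot, y to its left, z up, the work surface at z = 0. Lengths are in m, angles in rad, forces in N, time in s.
With the tool pointing down it reaches from about 0.425 to 0.875 m from the base axis. Payload 4.7 kg.
Tool frame: the origin (TCP) lies at the very end of the fingers, on their centre line; the grasp point (between the pads) lies behind it (ctrl.tcp_to_grasp is the y of the grasp point in the tool frame, in m); y points along the fingers, x is the direction in which the jaws open and shut, and the axes are right-handed (so a half turn about y gives the same grasp; the last joint's range is limited). The gripper opens to 87 mm and grips with 3 to 60 N. Pads are 19 mm wide; open, the fingers measure 117 mm over their backs; the gripper's body (75 mm by 190 mm) begins 51 mm behind the grasp point.
Start: joints at [1.179, 0.321, -0.07, 1.45, 0.023, 1.371, -0.057], TCP at [0.257, -0.597, 0.223] pointing down, gripper open.
Joint ranges: [-2.86, 2.86], [-0.3, 2.09], [-1.38, 1.24], [0.06, 2.45], [-1.56, 4.7], [0.09, 2.05], [-2.69, 2.69]. Speed limits (rad/s): [2.57, 2.57, 3.14, 3.14, 3.14, 3.14, 3.14].

INTERFACE

Orientations are given as a rotation vector (axis times angle).
In Python, from bench import ctrl, get_image, workorder gives the robot as it stands.
- The arm moves only by the tool drive_tool, never from a script. Its argument "increments" is text: rows parted by semicolons, each of 5 numbers parted by spaces: the shift along the tool's x, y, z in mm, then the turn about the tool's y in degrees, then the closure in counts, from 0 (fully open) to 255 (shut). In form: tx ty tz yaw fingers; .... A call has 1 to 20 rows; each row shifts and turns the commanded pose from where the row before left it, along the tool's axes as they then stand; what a row does not reach is not made up. A row lasts 1/8 s, in which the tool goes at most 62.5 mm and 10.7 degrees, less where a joint would pass 70% of its speed; a pose out of reach is approached as far as the arm can. A call is refused whole if a number of a shift passes 62.5 or a number of a turn 10.7, either way. A call with a gripper value outside its range is refused whole. The fingers move at their own pace and stop on an object; "squeeze" is the grip in N (left out, the last holds). Time passes only in rows, so rows that do not move let the fingers close. It gives the time, the measured TCP pose, the force and the opening at its end, in the units of the state.
- ctrl.get_state(): the state, without advancing time (a new reading comes with each control period).
- get_image(name): name is "scene" or "top"; returns a dict with "img" (400x640x3 uint8, red, green, blue), "mtx" (3x3 intrinsics, pixels), "camera_from_world" (4x4, takes a point from world to camera coordinates). Camera axes: x right, y up, looking along -z (the intrinsics and any distortion apply to the point x, -y, -z); pixel columns grow to the right and rows downward; lengths in m; the calibration is good to about 2 mm. A picture is of the moment at which its call begins. There is no depth.
- workorder.close_job(): hands the job in, once; it reports no verdict.
The state is a dict: "time": time; "joint_positions": joint angles; "qd": joint speeds; "joint_torque": joint torques, N m; "position": TCP position; "tool_rot": TCP orientation; "ft_force": force on the tool from outside, world axes, zero at the start; "torque": the same for the moment, N m; "grip_width": opening from 0.0 (shut) to 1.0 (fully open).
Only numpy, scipy, OpenCV 4.12 (cv2) and the standard library are available. Lean on these libraries where they do the work, as an engineer would, in place of code of your own. Each camera call takes 0.05 s, during which the arm holds its last target.

## Working session

There is one attempt and no reset: what is moved stays moved. The work goes in short steps, Python scripts to look and compute and a tool call to move; the robot and the scene stay as the last step left them, time stands still between calls to the robot, and variables do not carry over. Pictures are saved under pics/ and viewed, and the job is handed in when it is done.

Besides the shell and the picture viewer there is one more tool, called after "Call:" by a JSON object that holds its "method" and its "body", one argument or row to a line. drive_tool: Moves the arm, as the interface text tells. Its arguments: {"type":"object","properties":{"increments":{"type":"string"},"squeeze":{"type":"number"}},"required":["increments"]}

```bash
mkdir -p pics; ls
python3 - <<'E'
from bench import ctrl,get_image
import cv2
print(ctrl.get_state(), ctrl.tcp_to_grasp)
for n in("scene","top"):
    d=get_image(n); cv2.imwrite(f"pics/{n}0.png",d["img"][:,:,::-1]); print(n,d["mtx"],d["camera_from_world"],[k for k in d])
E
```

```text
pics
{'time': 0.0, 'joint_positions': array([ 1.17910859,  0.32183782, -0.07006996,  1.45166468,  0.02260808,
        1.37081484, -0.05688989]), 'qd': array([ 0.00051488,  0.00091844,  0.00106872, -0.00160401,  0.00273077,
        0.00067306, -0.00022999]), 'joint_torque': array([ 3.75705467e-04, -4.91286564e+01, -4.03775750e-01, -3.12527704e+01,
       -6.40020682e-02,  4.36745526e-02,  1.59445899e-04]), 'position': array([ 0.25630556, -0.59672791,  0.22145697]), 'tool_rot': array([-1.37329177,  0.90653934, -0.90378003]), 'ft_force': array([ 0.17457849, -0.52014046, -0.0751242 ]), 'torque': array([-0.03063436, -0.04126766,  0.01887428]), 'grip_width': 0.9986350293977677} -0.0187
scene [[372.19635933   0.         313.06022444]
 [  0.         372.19635933 200.90767876]
 [  0.           0.           1.        ]] [[-0.77497114  0.63153592  0.02412695  0.46180421]
 [-0.35702922 -0.46898012  0.80782906  0.13874435]
 [ 0.52148813  0.61743018  0.58892283 -1.21317443]
 [ 0.          0.          0.          1.        ]] ['img', 'mtx', 'camera_from_world']
top [[411.45006173   0.         323.03880672]
 [  0.         411.45006173 203.60895027]
 [  0.           0.           1.        ]] [[ 0.02318738 -0.9997283   0.00238243 -0.04146626]
 [ 0.97609632  0.02315425  0.21610149 -0.55958226]
 [-0.21609794 -0.00268534  0.976368   -0.98755721]
 [ 0.          0.          0.          1.        ]] ['img', 'mtx', 'camera_from_world']
```

View pics/scene0.png

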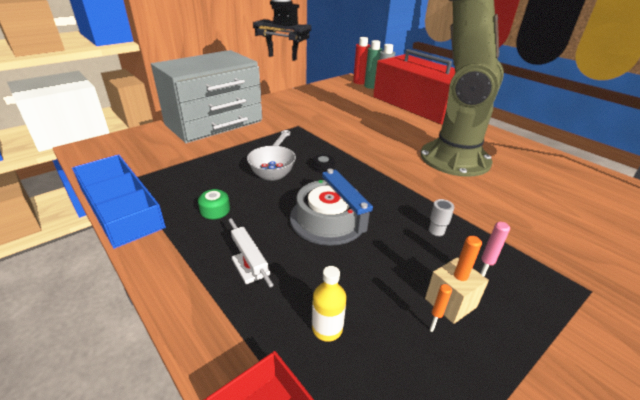

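View pics/top0.png

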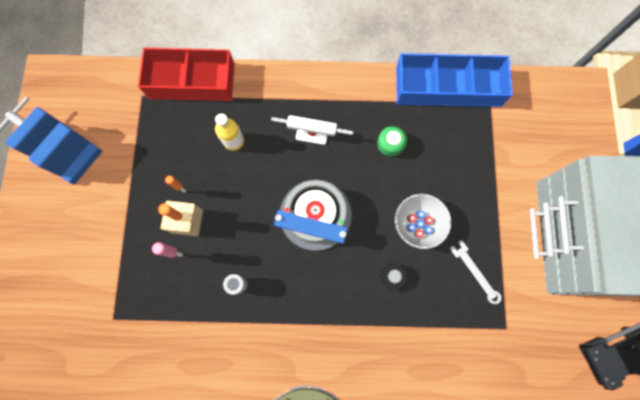

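Run:
```python
import cv2,numpy as np
s=cv2.imread("pics/scene0.png");t=cv2.imread("pics/top0.png")
f=lambda i,x,y,w,h,k:cv2.resize(i[y:y+h,x:x+w],None,fx=k,fy=k,interpolation=cv2.INTER_CUBIC)
cv2.imwrite("pics/c1.png",np.hstack([f(t,265,165,100,100,4),f(t,130,165,100,100,4)]))
cv2.imwrite("pics/c2.png",np.hstack([f(s,280,155,100,100,4),f(s,415,215,100,120,4)[:400]]))
```

```text
(no output)
```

View pics/c1.png

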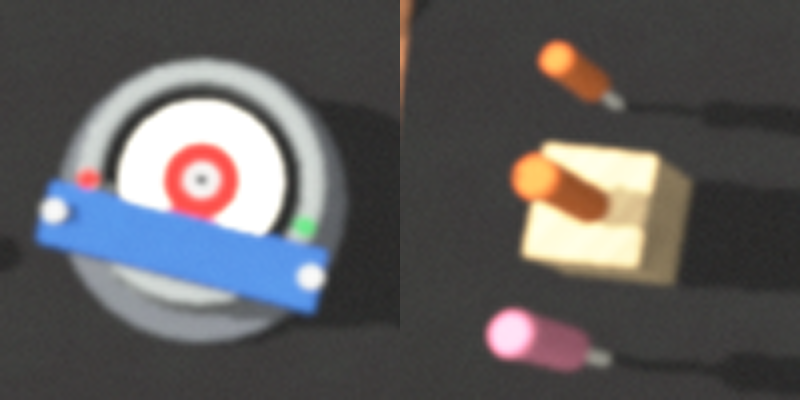

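View pics/c2.png

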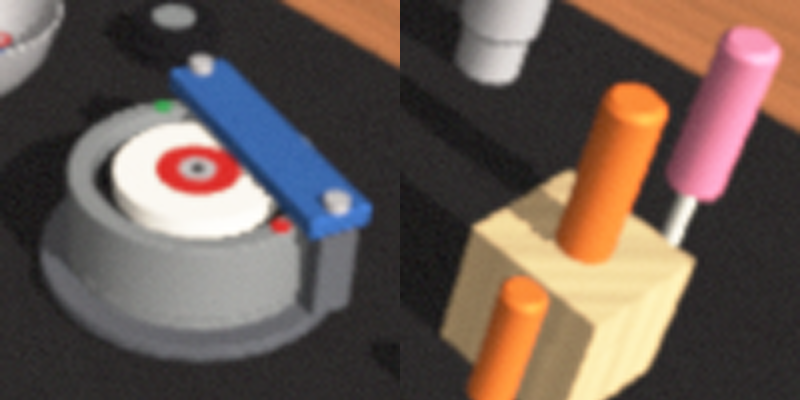

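The things that could be taken for the pick are:
- the large orange one in the block, at scene (467,260) and top (172,211)
- the small orange one, at scene (441,300) and top (174,183)
- the pink one, at scene (495,245) and top (163,250)

I choose the large orange one in the block. The crops confirm that it stands in the wooden block and is larger than the other orange one. They also show the green dot at about top (341,221), the red dot at about (287,210), and the blue bar on the side nearer the robot.

```bash
cat > h.py <<'E'
import numpy as np,cv2
from bench import ctrl,get_image
from scipy.spatial.transform import Rotation as R
def cam(n):
    d=get_image(n);return d["img"],d["mtx"],d["camera_from_world"]
def plane(c,uv,z):
    _,K,T=c;u,v=uv
    r=np.array([(u-K[0,2])/K[0,0],-(v-K[1,2])/K[1,1],-1.])
    o=-T[:3,:3].T@T[:3,3];d=T[:3,:3].T@r
    return o+d*(z-o[2])/d[2]
def proj(c,p):
    _,K,T=c;q=T[:3,:3]@np.asarray(p)+T[:3,3]
    return np.array([K[0,0]*q[0]/-q[2]+K[0,2],-K[1,1]*q[1]/-q[2]+K[1,2]])
def hsv(c):return cv2.cvtColor(c[0],cv2.COLOR_RGB2HSV)
def blobs(m,mn=5):
    n,l,s,ce=cv2.connectedComponentsWithStats(m.astype(np.uint8))
    return [(s[i,4],ce[i].round(2),s[i,:4].tolist(),l==i) for i in range(1,n) if s[i,4]>=mn]
E
python3 - <<'E'
from h import *
s=ctrl.get_state();print(R.from_rotvec(s["tool_rot"]).as_matrix().round(3))
for n in("top","scene"):
    c=cam(n);H=hsv(c).astype(int);h,S,V=H[...,0],H[...,1],H[...,2]
    print(n)
    for nm,m in dict(orange=(h>5)&(h<16)&(S>190)&(V>130),green=(h>50)&(h<85)&(S>90)&(V>60),red=((h<5)|(h>174))&(S>140)&(V>120),blue=(h>105)&(h<118)&(S>140),white=(S<25)&(V>200),pink=(h>155)&(h<174)&(S>60)&(V>120),wood=(h>14)&(h<30)&(S>25)&(S<140)&(V>110)).items():
        for b in blobs(m,6):
            x,y=b[1]
            if (130<x<370 and 165<y<270) if n=="top" else (280<x<520 and 150<y<335): print(nm,b[:3])
E
```

```text
[[ 0.395 -0.001  0.919]
 [-0.919  0.002  0.395]
 [-0.002 -1.    -0.   ]]
top
green (np.int32(14), array([341.  , 221.14]), [339, 220, 5, 4])
red (np.int32(134), array([314.93, 209.9 ]), [307, 202, 17, 17])
blue (np.int32(914), array([310.18, 226.73]), [274, 211, 72, 33])
white (np.int32(292), array([318.93, 194.55]), [285, 181, 60, 38])
white (np.int32(708), array([316.34, 204.44]), [295, 190, 41, 33])
white (np.int32(18), array([177.22, 205.44]), [174, 204, 8, 4])
white (np.int32(38), array([315. , 209.5]), [312, 206, 7, 8])
white (np.int32(22), array([278.09, 217.09]), [276, 215, 5, 5])
white (np.int32(7), array([165.43, 220.43]), [164, 219, 4, 4])
white (np.int32(68), array([307.1, 236.4]), [296, 233, 24, 7])
white (np.int32(24), array([342.5 , 233.92]), [340, 232, 6, 5])
pink (np.int32(6), array([310.5, 217.5]), [308, 217, 6, 2])
pink (np.int32(207), array([164.89, 249.99]), [151, 242, 26, 15])
wood (np.int32(984), array([182.53, 218.81]), [160, 200, 42, 36])
scene
orange (np.int32(577), array([467.55, 257.14]), [455, 236, 27, 44])
orange (np.int32(291), array([440.75, 301.13]), 
[... 744 characters left out ...]
p.int32(29), array([433.76, 324.28]), [431, 318, 6, 13])
pink (np.int32(582), array([495.53, 243.79]), [483, 223, 27, 43])
wood (np.int32(953), array([464.59, 162.51]), [427, 147, 66, 30])
wood (np.int32(6), array([449.17, 157.83]), [448, 156, 4, 5])
wood (np.int32(12), array([308.58, 199.92]), [308, 195, 3, 10])
wood (np.int32(10), array([313.3, 207. ]), [310, 206, 7, 4])
wood (np.int32(1997), array([457.87, 290.22]), [426, 257, 63, 67])
wood (np.int32(48), array([327.48, 278.33]), [323, 266, 16, 19])
wood (np.int32(99), array([324.19, 313.27]), [313, 304, 33, 19])
wood (np.int32(73), array([324.26, 330.55]), [312, 323, 31, 14])
wood (np.int32(11), array([431.36, 329.27]), [430, 327, 5, 5])
```

```bash
cat > m.py <<'E'
from h import *
from scipy.optimize import least_squares
c=cam("top");H=hsv(c).astype(int);V=H[...,2];S=H[...,1];s=cam("scene")
P=lambda cc,u,v,z:plane(cc,(u,v),z)
print("hub top",P(c,315,209.5,.074))
print("bolts",P(c,278.1,217.1,.094),P(c,342.5,233.9,.094), "mid",(P(c,278.1,217.1,.094)+P(c,342.5,233.9,.094))/2)
print("green",P(c,341,221.1,.074),P(s,320.3,180.9,.074)); print("red",P(c,287,210,.074),P(s,349.6,210.8,.074))
# wheel edge: radial subpixel edges bright->dark, from above
for nm,cc in(("top",c),("scene",s)):
    g=cv2.cvtColor(cc[0],cv2.COLOR_RGB2GRAY).astype(np.float32)
    x0=P(c,315,209.5,.074)
    rr=np.arange(.038,.062,.0005)
    for it in range(3):
        pts=[]
        for a in np.deg2rad(np.arange(-100,85,3)):
            q=np.array([proj(cc,[x0[0]+r*np.cos(a),x0[1]+r*np.sin(a),.074]) for r in rr],np.float32)
            v=cv2.remap(g,q[:,:1].copy(),q[:,1:].copy(),cv2.INTER_LINEAR)[:,0]
            i=np.argmin(np.diff(v)); 
            if np.diff(v)[i]<-4: pts.append(x0[:2]+(rr[i]+.00025)*np.array([np.cos(a),np.sin(a)]))
        pts=np.array(pts)
        f=least_squares(lambda p:np.hypot(*(pts-p[:2]).T)-p[2],[x0[0],x0[1],.05],loss="soft_l1",f_scale=.001)
        x0=np.array([*f.x[:2],.074])
    print(nm,"wheel fit",f.x,"n",len(pts),"rms",np.sqrt(np.mean(f.fun**2)))
# pick
h=H[...,0]
for nm,cc in(("top",c),("scene",s)):
    HH=hsv(cc).astype(int)
    m=(HH[...,0]>4)&(HH[...,0]<18)&(HH[...,1]>130)&(HH[...,2]>100)
    for b in blobs(m,20):
        x,y=b[1]
        if (130<x<230 and 165<y<270) if nm=="top" else (420<x<520 and 220<y<335): print(nm,b[:3])
print("handle top end top-cam",P(c,163.5,208.7,.168))
print("scene handle top end",P(s,474.3,238.5,.168))
w=P(c,182,218,.078)
E
python3 m.py
python3 - <<'E'
import cv2,numpy as np
s=cv2.imread("pics/scene0.png");t=cv2.imread("pics/top0.png")
f=lambda i,x,y,w,h,k:cv2.resize(i[y:y+h,x:x+w],None,fx=k,fy=k,interpolation=cv2.INTER_CUBIC)
cv2.imwrite("pics/c3.png",np.hstack([f(t,150,190,60,60,6),f(s,430,230,60,60,6)]))
E
```

```text
hub top [ 0.54196205 -0.00855484  0.074     ]
bolts [0.51670864 0.08081744 0.094     ] [ 0.47895805 -0.07741274  0.094     ] mid [0.49783335 0.00170235 0.094     ]
green [ 0.51397086 -0.0741885   0.074     ] [ 0.51265443 -0.07574764  0.074     ]
red [0.53901937 0.06161367 0.074     ] [0.53980088 0.06057599 0.074     ]
top wheel fit [ 0.54174692 -0.00808403  0.05249557] n 62 rms 0.0005551974995417349
scene wheel fit [ 5.43213883e-01 -4.33005326e-04  5.78632479e-02] n 60 rms 0.0018345728731505777
top (np.int32(145), array([172.92, 182.28]), [164, 175, 18, 15])
top (np.int32(194), array([169.84, 212.12]), [158, 203, 24, 17])
scene (np.int32(728), array([467.57, 257.5 ]), [454, 235, 29, 46])
scene (np.int32(421), array([441.46, 300.52]), [432, 284, 21, 35])
handle top end top-cam [0.51630549 0.33392701 0.168     ]
scene handle top end [0.51353983 0.33236919 0.168     ]
```

View pics/c3.png

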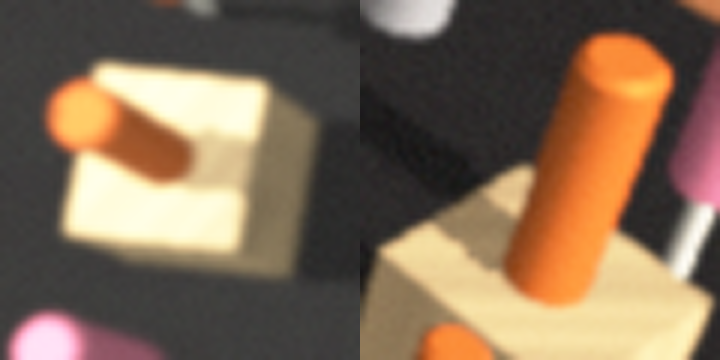

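Run:
```python
from h import *
c=cam("top");s=cam("scene")
k=lambda x,y,ox,oy:((x+.5)/6-.5+ox,(y+.5)/6-.5+oy)
q=[plane(c,k(x,y,150,190),.078) for x,y in((97,63),(268,80),(240,250),(63,235))]
print("block corners",np.round(q,4),"ctr",np.mean(q,0), [np.linalg.norm(q[i]-q[i-1]).round(4) for i in range(4)])
print("handle top T",plane(c,k(84,115,150,190),.168))
print("handle top S",plane(s,k(622-360,65,430,230),.168))
print("hub S",plane(s,(329.3,197.1),.074))
for n,cc,uv in(("small",c,(166,177.5)),("pink",c,(158.5,248.5)),("bottle cap",c,(222,119))):print(n,plane(cc,uv,.14))
# rim edges of handle in top: project expected
for p in([.515,.334,.168],[.515,.334,.078]):print(proj(c,p),proj(s,p))
```

```text
block corners [[0.5564 0.3665 0.078 ]
 [0.5508 0.2944 0.078 ]
 [0.479  0.2994 0.078 ]
 [0.4835 0.3728 0.078 ]] ctr [0.51743206 0.3332394  0.078     ] [np.float64(0.0731), np.float64(0.0723), np.float64(0.072), np.float64(0.0736)]
handle top T [0.51619406 0.33372526 0.168     ]
handle top S [0.51945548 0.33398275 0.168     ]
hub S [ 0.54126369 -0.00821528  0.074     ]
small [0.59782776 0.34723876 0.14      ]
pink [0.42850875 0.3465613  0.14      ]
bottle cap [0.75049531 0.22525036 0.14      ]
[163.40653793 209.26111402] [474.68672045 239.35257065]
[177.02448267 216.59382531] [461.14799645 275.48901756]
```

Call:
{"method": "drive_tool", "body": {
  "increments": "0 -15 0 7.8 0; 0 -15 0 7.8 0; 0 0 0 7.7 0; 0 0 0 0 0",
  "squeeze": 30
}}

```text
time: 0.9
position: [0.2566, -0.5973, 0.2527]
tool_rot: [-1.21, 1.209, -1.209]
ft_force: [-0.6, 0.3, -0.2]
grip_width: 1.0
```

Call:
{"method": "drive_tool", "body": {
  "increments": "-40 0 37 0 0; -40 0 37 0 0; -40 0 37 0 0; -40 0 37 0 0; -40 0 37 0 0; -40 0 37 0 0; -40 0 37 0 0; -50 0 0 0 0; -50 0 0 0 0; -50 0 0 0 0; -50 0 0 0 0; -50 0 0 0 0; -50 0 0 0 0; -50 0 0 0 0; -50 0 0 0 0; -50 0 0 0 0; -50 0 0 0 0; -50 0 0 0 0; -50 0 0 0 0; -50 0 0 0 0"
}}

```text
time: 3.4
position: [0.5163, 0.3337, 0.2524]
tool_rot: [-1.21, 1.208, -1.208]
ft_force: [0.8, 0.3, -0.4]
grip_width: 1.006
```

Call:
{"method": "drive_tool", "body": {
  "increments": "0 0 0 0 0; 0 0 0 0 0"
}}

```text
time: 3.65
position: [0.5164, 0.3319, 0.252]
tool_rot: [-1.211, 1.209, -1.209]
ft_force: [0.1, 0.1, 0.0]
grip_width: 1.001
```

Run:
```python
from h import *
st=ctrl.get_state();print(st["position"],st["tool_rot"],st["joint_positions"])
a=cam("top")[0];b=cam("scene")[0]
cv2.imwrite("pics/p1.png",np.hstack([cv2.resize(a[130:300,60:300],None,fx=1.6,fy=1.6),cv2.resize(b[130:300,340:580],None,fx=1.6,fy=1.6)])[:,:,::-1])
```

```text
[0.51642597 0.33186751 0.25203573] [-1.21074457  1.20855328 -1.20933442] [-0.02883919  0.30954922 -0.73058215  1.48113762  0.20727932  1.43081825
 -2.33501689]
```

View pics/p1.png

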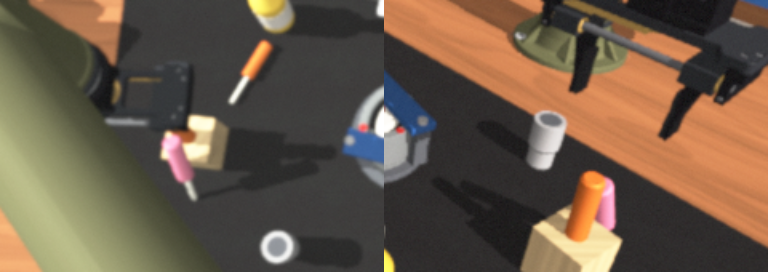

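Run:
```python
from h import *
a=cam("top")[0];b=cam("scene")[0]
cv2.imwrite("pics/p2.png",cv2.resize(a[150:280,110:250],None,fx=4,fy=4,interpolation=2)[:,:,::-1])
cv2.imwrite("pics/p3.png",cv2.resize(b[200:350,390:550],None,fx=4,fy=4,interpolation=2)[:,:,::-1])
```

```text
(no output)
```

View pics/p2.png

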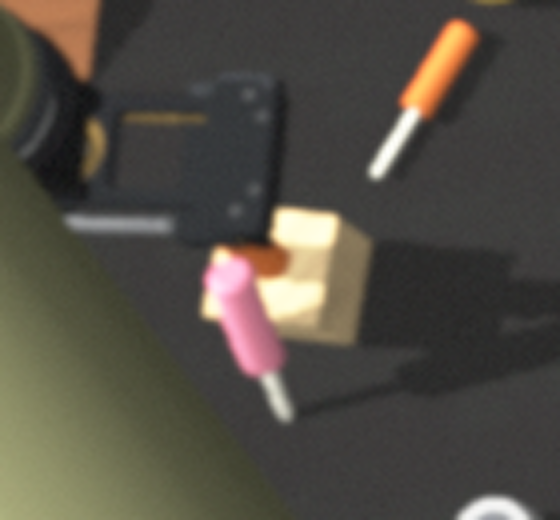

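View pics/p3.png

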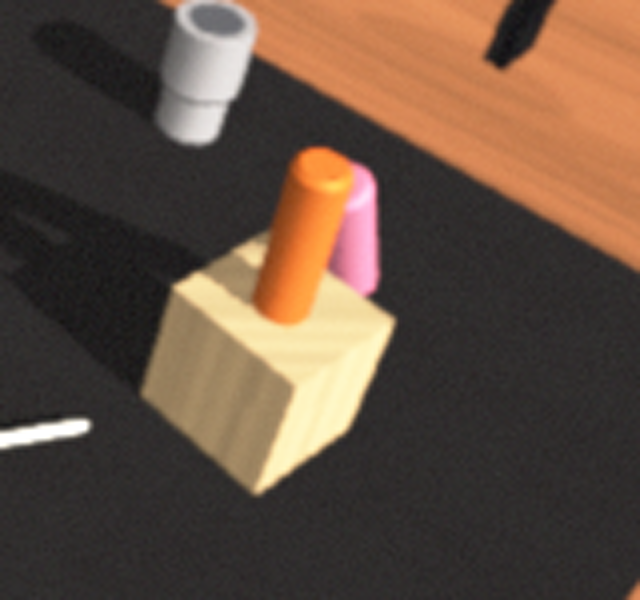

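Run:
```python
from h import *
c=cam("top");s=cam("scene")
def tri(a,b):
    L=[]
    for cc,uv in((c,a),(s,b)):
        p0=plane(cc,uv,0);p1=plane(cc,uv,.2);L.append((p0,(p1-p0)/np.linalg.norm(p1-p0)))
    A=sum(np.eye(3)-np.outer(d,d) for p,d in L);B=sum((np.eye(3)-np.outer(d,d))@p for p,d in L)
    x=np.linalg.solve(A,B);return x,[np.linalg.norm(np.cross(x-p,d)) for p,d in L]
print("pink top",tri((167,218),(479.8,245)))
print("pink handle base",tri((110+268/4,150+372/4),(390+365/4,200+292/4)))
print("pink tip table",plane(c,(110+287/4,150+418/4),0))
print("pick top S",plane(s,(390+322/4,200+165/4),.168),"base",plane(s,(390+285/4,200+310/4),.078))
```

```text
pink top (array([0.4972449 , 0.33554603, 0.14629798]), [np.float64(0.003668651894598807), np.float64(0.0036686518945989077)])
pink handle base (array([0.45076822, 0.3414351 , 0.04918707]), [np.float64(0.003965748794769522), np.float64(0.003965748794769403)])
pink tip table [0.42824458 0.33976731 0.        ]
pick top S [0.52515317 0.33224778 0.168     ] base [0.51925105 0.3369652  0.078     ]
```

Call:
{"method": "drive_tool", "body": {
  "increments": "-2 0 8 0 0; 0 30 0 0 0; 0 30 0 0 0; 0 30 0 0 0; 0 20 0 0 0; 0 10 0 0 0; 0 0 0 0 0"
}}

```text
time: 4.82
position: [0.5244, 0.3345, 0.1323]
tool_rot: [-1.209, 1.21, -1.21]
ft_force: [0.2, -0.3, 0.0]
grip_width: 0.998
```

Run:
```python
from h import *
st=ctrl.get_state();print(st["position"],st["ft_force"])
b=cam("scene")[0]
cv2.imwrite("pics/p4.png",cv2.resize(b[170:320,390:550],None,fx=4,fy=4,interpolation=2)[:,:,::-1])
```

```text
[0.52442978 0.33452291 0.13231505] [ 0.21999757 -0.33187051  0.02829515]
```

View pics/p4.png

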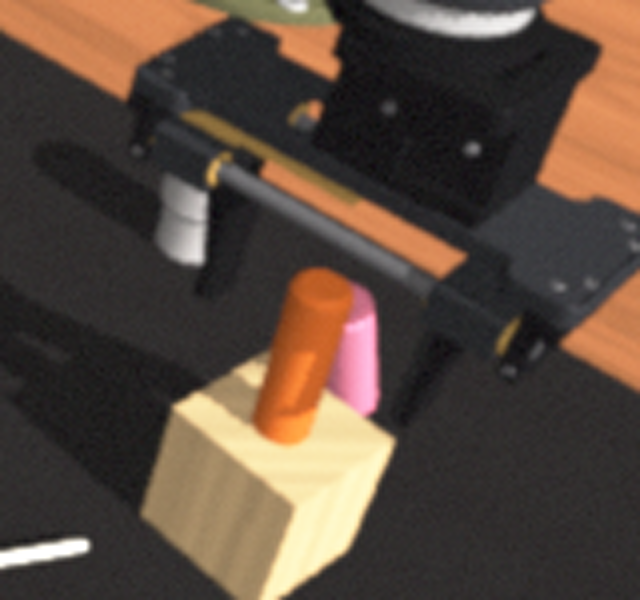

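The pick stands midway between the open fingers, with the pink one leaning against its back. Nothing blocks the fingers, so I'm closing.

Call:
{"method": "drive_tool", "body": {
  "increments": "0 0 0 0 120; 0 0 0 0 160; 0 0 0 0 200; 0 0 0 0 220; 0 0 0 0 220; 0 0 0 0 220; 0 0 0 0 220",
  "squeeze": 30
}}

```text
time: 5.75
position: [0.5243, 0.3344, 0.1324]
tool_rot: [-1.209, 1.21, -1.21]
ft_force: [-1.5, -0.4, -0.2]
grip_width: 0.292
```

Call:
{"method": "drive_tool", "body": {
  "increments": "0 -4 0 0 220; 0 -8 0 0 220; 0 -10 0 0 220; 0 -10 0 0 220; 0 -10 0 0 220; 0 -10 0 0 220; 0 -10 0 0 220; 0 -10 0 0 220; 0 -10 0 0 220; 0 -10 0 0 220; 0 -10 0 0 220; 0 0 0 0 220"
}}

```text
time: 7.25
position: [0.5247, 0.335, 0.2356]
tool_rot: [-1.207, 1.209, -1.21]
ft_force: [0.7, 0.9, -1.5]
grip_width: 0.287
```

Run:
```python
from h import *
st=ctrl.get_state();print(st["position"],st["ft_force"])
a=cam("top")[0];b=cam("scene")[0]
cv2.imwrite("pics/p5.png",np.hstack([cv2.resize(b[140:290,400:500],None,fx=4,fy=4,interpolation=2),cv2.resize(a[150:300,130:230],None,fx=4,fy=4,interpolation=2)])[:,:,::-1])
```

```text
[0.52473533 0.33496683 0.23559369] [ 0.67323781  0.86258012 -1.52504227]
```

View pics/p5.png

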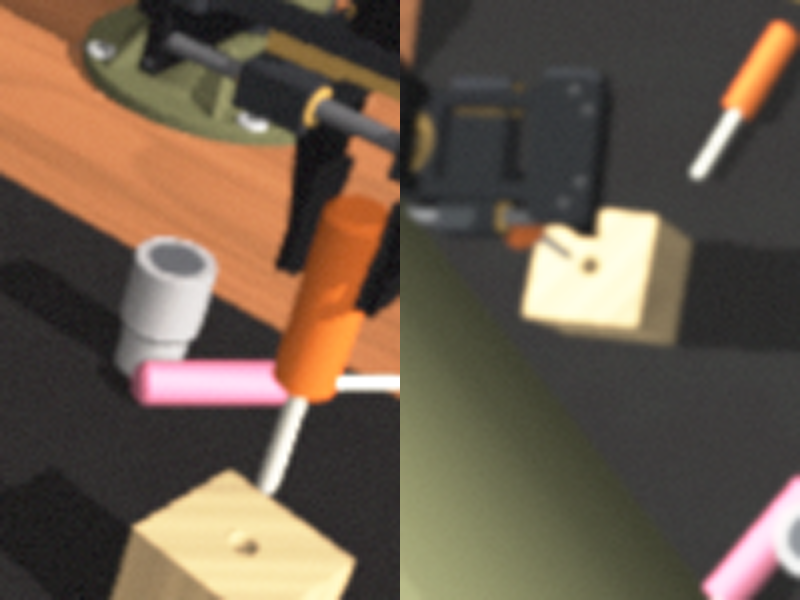

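Call:
{"method": "drive_tool", "body": {
  "increments": "0 -10 0 0 220; 15 -10 0 0 220; 30 0 0 0 220; 40 0 0 0 220; 40 0 0 0 220; 40 0 0 0 220; 40 0 0 0 220; 40 0 0 0 220; 40 0 0 0 220; 40 0 0 0 220; 30 0 0 0 220; 25 0 0 0 220; 15 0 0 0 220; 0 0 0 0 220; 0 0 0 0 220"
}}

```text
time: 9.22
position: [0.524, -0.0591, 0.2547]
tool_rot: [-1.209, 1.209, -1.208]
ft_force: [-0.2, 0.9, -0.2]
grip_width: 0.292
```

Run:
```python
from h import *
st=ctrl.get_state();print(st["position"],st["tool_rot"],st["ft_force"])
a=cam("top")[0];b=cam("scene")[0]
cv2.imwrite("pics/p6.png",cv2.resize(b[90:240,250:400],None,fx=4,fy=4,interpolation=2)[:,:,::-1])
cv2.imwrite("pics/p7.png",cv2.resize(a[130:280,250:400],None,fx=4,fy=4,interpolation=2)[:,:,::-1])
```

```text
[ 0.52404321 -0.05909467  0.25473087] [-1.20900929  1.20875064 -1.20824643] [-0.22241751  0.8910698  -0.16853491]
```

View pics/p6.png

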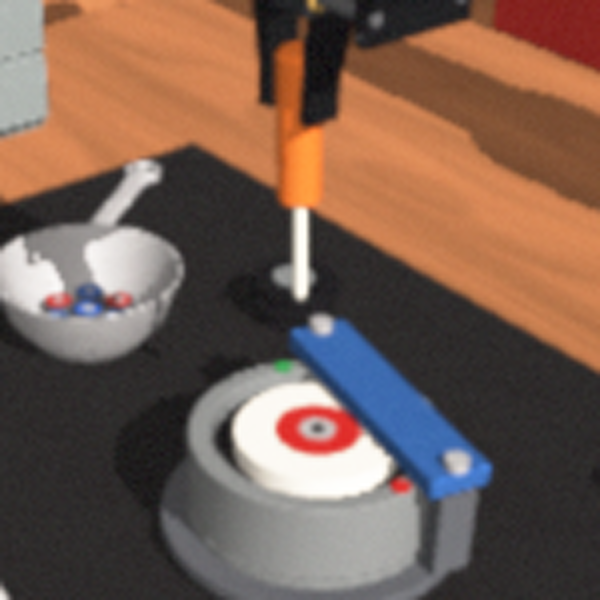

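View pics/p7.png

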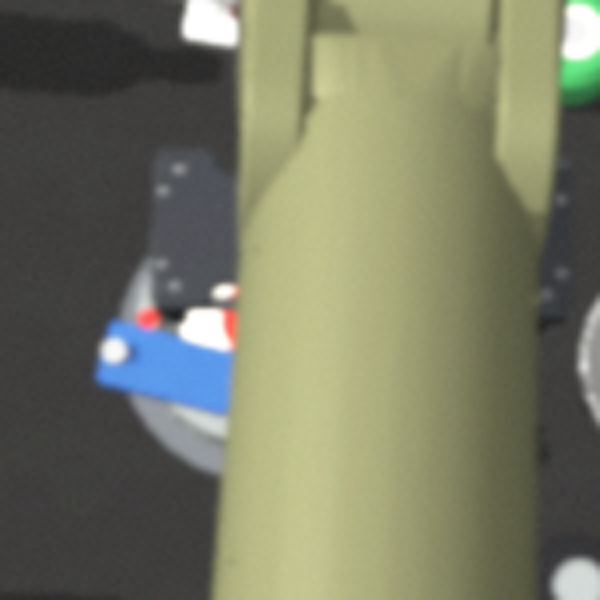

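Run:
```python
from h import *
s=cam("scene")
k=lambda x,y:((x+.5)/4-.5+250,(y+.5)/4-.5+90)
for z in(.125,.130,.135):print("tip",z,plane(s,k(300.5,297),z).round(4))
print("handle base",plane(s,k(300.5,203),.2),plane(s,k(300.5,203),.205))
H=hsv(s).astype(int)[90:240,250:400]
# axis of shaft & handle: per row midpoints
m=(H[...,1]<60)&(H[...,2]>150)
for r in range(52,75,2):
    c=np.where(m[r,68:82])[0]+68+250
    print(r+90,c.mean() if len(c) else None,len(c),end=' | ')
p=s[0];print()
print(p[155:168,318:332].max(axis=2))
for x in(.515,.519,.524):
  print(x,proj(s,[x,-.0591,.130]),proj(s,[x,-.0591,.2]))
```

```text
tip 0.125 [ 0.5063 -0.0691  0.125 ]
tip 0.13 [ 0.512  -0.0627  0.13  ]
tip 0.135 [ 0.5177 -0.0564  0.135 ]
handle base [ 0.5228308 -0.0547074  0.2      ] [ 0.5294411  -0.04733115  0.205     ]
142 325.0 3 | 144 324.5 4 | 146 324.5 4 | 148 324.5 4 | 150 324.5 4 | 152 324.5 4 | 154 324.5 4 | 156 324.5 4 | 158 323.5 8 | 160 325.0 5 | 162 324.5 4 | 164 324.5 2 | 
[[ 39  40  45  52  77 167 243 253 237  95  42  37  39  45]
 [ 49  68  90 108 126 181 243 253 236 106  43  39  38  41]
 [ 89 123 134 142 149 190 244 253 240 134  68  40  36  38]
 [109 145 151 152 152 189 243 253 243 156 104  49  37  37]
 [103 140 151 152 150 189 243 253 243 164 116  56  38  34]
 [ 76 114 136 148 149 190 243 253 242 153  92  46  41  36]
 [ 49  65  93 109 126 182 242 253 240 120  58  36  37  35]
 [ 36  39  49  57  88 171 242 252 235  96  39  36  39  40]
 [ 32  34  36  41  60 144 232 247 209  82  39  37  40  36]
 [ 34  34  39  37  46  98 175 198 141  59  42  42  34  36]
 [ 29  32  32  31  36  54  90  98  70  43  43  42  35  40]
 [ 33  34  34  34  38  38  45  49  42  41  40  40  39  42]
 [ 35  31  38  38  35  38  36  39  39  40  45  49  47  46]]
0.515 [324.79010626 164.85869765] [326.07834844 138.75801167]
0.519 [323.53874058 165.3643681 ] [324.77020353 139.22466953]
0.524 [321.96637491 165.999753  ] [323.12608416 139.8111804 ]
```

Call:
{"method": "drive_tool", "body": {
  "increments": "1 8 2 0 220; 0.5 12 2.3 0 220; 0 12 0 0 220; 0 0 0 0 220; 0 0 0 0 220"
}}

```text
time: 10.0
position: [0.5284, -0.062, 0.2226]
tool_rot: [-1.209, 1.21, -1.21]
ft_force: [-0.4, 0.1, -0.5]
grip_width: 0.287
```

```bash
cat > g.py <<'E'
import sys
from h import *
C=np.array([.5416,-.0082]);Y=-13.3
def seam(a,r=.057): t=np.deg2rad(a+Y);return C+r*np.array([np.cos(t),np.sin(t)])
if __name__=="__main__":
    st=ctrl.get_state();s=cam("scene");print(st["time"],st["position"],st["ft_force"])
    im=s[0].copy();k=6;x0,y0=int(sys.argv[2]),int(sys.argv[3])
    im=cv2.resize(im[y0:y0+100,x0:x0+100],None,fx=k,fy=k,interpolation=2)
    for a in range(-100,105,6):
        for r in(.05,.064):
            p=(proj(s,[*seam(a,r),.074])-[x0,y0]+.5)*k-.5
            cv2.circle(im,tuple(int(v) for v in p),1,(0,255,255),-1)
    cv2.imwrite(sys.argv[1],im[:,:,::-1])
E
python3 g.py pics/p8.png 280 140
```

```text
10.0 [ 0.52839908 -0.06195013  0.22256027] [-0.39343442  0.08755299 -0.52258208]
```

View pics/p8.png

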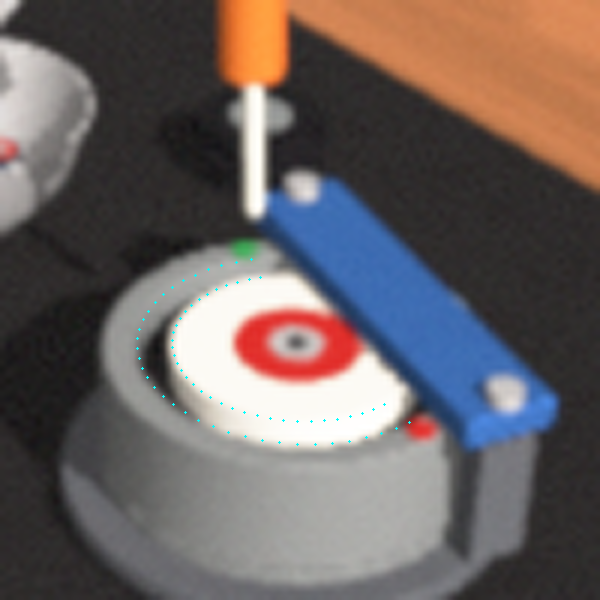

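Run:
```python
from g import *
s=cam("scene")
f=lambda p:((proj(s,p)-[280,140]+.5)*6-.5).round(1)
print("pred tip",f([.5192,-.062,.0986]),f([.5192,-.062,.066]),"seamstart",seam(-100),f([*seam(-100),.074]), f([.5192,-.062,.074]))
for r in(.05,.064):print(f([*seam(-100,r),.074]))
print("dx,dy px per mm", f([.5202,-.062,.0986])-f([.5192,-.062,.0986]), f([.5192,-.061,.0986])-f([.5192,-.062,.0986]))
for a in(-100,0,104):print(a,seam(a))
```

```text
pred tip [255.7 217.6] [252.7 283.1] seamstart [ 0.51905391 -0.06055144] [256.  268.7] [253.5 267.3]
[260.9 277.7]
[251.1 259.8]
dx,dy px per mm [-1.8  0.8] [1.6 1.1]
-100 [ 0.51905391 -0.06055144]
0 [ 0.5970712  -0.02131284]
104 [0.54090363 0.04879575]
```

Call:
{"method": "drive_tool", "body": {
  "increments": "-1.3 5 -0.5 0 220; 0 8 0 0 220; 0 6 0 0 220; 0 4 0 0 220; 0 0 0 0 220"
}}

```text
time: 10.72
position: [0.5276, -0.0607, 0.1991]
tool_rot: [-1.209, 1.21, -1.209]
ft_force: [-0.4, -0.2, -1.6]
grip_width: 0.286
```

Call:
{"method": "drive_tool", "body": {
  "increments": "0 3 0 0 220; 0 3 0 0 220; 0 2 0 0 220; 0 2 0 0 220; 0 0 0 0 220"
}}

```text
time: 11.35
position: [0.5277, -0.0607, 0.1894]
tool_rot: [-1.209, 1.21, -1.21]
ft_force: [0.1, 0.3, -0.2]
grip_width: 0.291
```

```bash
python3 g.py pics/p9.png 280 140
```

```text
11.35 [ 0.52772116 -0.06070412  0.18937146] [ 0.08775278  0.31727616 -0.16539823]
```

View pics/p9.png

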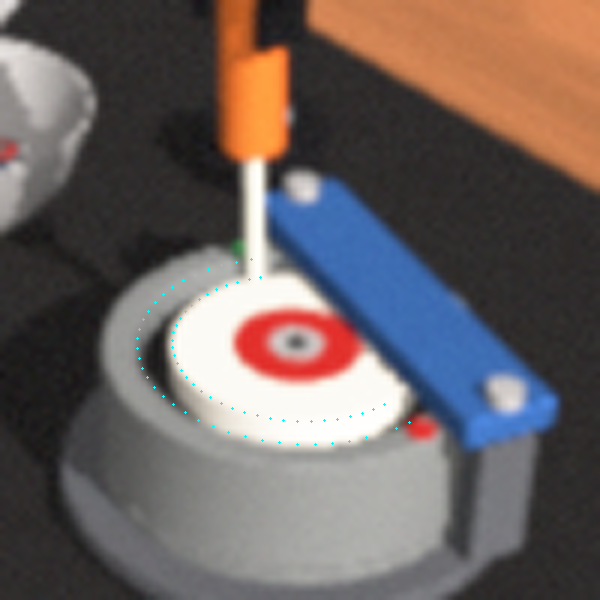

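Call:
{"method": "drive_tool", "body": {
  "increments": "0 1 0 0 220; 0 1 0 0 220; 0 0.5 0 0 220; 0 0 0 0 220"
}}

```text
time: 11.9
position: [0.5278, -0.0607, 0.187]
tool_rot: [-1.209, 1.21, -1.21]
ft_force: [-0.8, 0.5, -0.9]
grip_width: 0.293
```

Call:
{"method": "drive_tool", "body": {
  "increments": "0 1 0 0 220; 0 0.5 0 0 220; 0 0 0 0 220"
}}

```text
time: 12.28
position: [0.5278, -0.0607, 0.1855]
tool_rot: [-1.209, 1.21, -1.21]
ft_force: [0.4, 0.1, -1.0]
grip_width: 0.291
```

Call:
{"method": "drive_tool", "body": {
  "increments": "0 1 0 0 220; 0 0.5 0 0 220; 0 0 0 0 220"
}}

```text
time: 12.65
position: [0.5278, -0.0606, 0.1839]
tool_rot: [-1.209, 1.21, -1.21]
ft_force: [-0.2, -0.1, -1.1]
grip_width: 0.289
```

```bash
cat > arc.py <<'E'
from g import *
import sys
a0,a1,n=map(float,sys.argv[1:4]);off=np.array([float(sys.argv[4]),float(sys.argv[5])])/1000
p=ctrl.get_state()["position"][:2].copy();out=[]
for a in np.linspace(a0,a1,int(n)+1)[1:]:
    d=((seam(a)+off-p)*1000).round(1);p=p+d/1000;out.append((-d[1],d[0]))
print("; ".join(f"{x:.1f} 0 {z:.1f}" for x,z in out),"end",p)
E
python3 arc.py -100 -52 14 8.8 0
```

```text
1.2 0 3.3; 1.0 0 3.2; 0.9 0 3.3; 0.7 0 3.3; 0.4 0 3.4; 0.3 0 3.4; 0.1 0 3.4; -0.2 0 3.4; -0.3 0 3.4; -0.6 0 3.4; -0.7 0 3.3; -1.0 0 3.3; -1.1 0 3.2; -1.4 0 3.2 end [ 0.57426411 -0.05994556]
```

Call:
{"method": "drive_tool", "body": {
  "increments": "0 -1.5 0 0 220; 1.2 0 3.3 0 220; 1.0 0 3.2 0 220; 0.9 0 3.3 0 220; 0.7 0 3.3 0 220; 0.4 0 3.4 0 220; 0.3 0 3.4 0 220; 0.1 0 3.4 0 220; -0.2 0 3.4 0 220; -0.3 0 3.4 0 220; -0.6 0 3.4 0 220; -0.7 0 3.3 0 220; -1.0 0 3.3 0 220; -1.1 0 3.2 0 220; -1.4 0 3.2 0 220; 0 0 0 0 220"
}}

```text
time: 14.65
position: [0.5745, -0.0598, 0.1855]
tool_rot: [-1.209, 1.21, -1.209]
ft_force: [0.2, -0.3, -0.5]
grip_width: 0.286
```

```bash
python3 g.py pics/p10.png 280 140;python3 arc.py -52 -1 15 8.8 0
```

```text
14.65 [ 0.57449878 -0.05975955  0.18546734] [ 0.19649844 -0.29621544 -0.48571714]
-1.4 0 2.9; -1.7 0 2.9; -1.8 0 2.8; -2.0 0 2.8; -2.2 0 2.5; -2.3 0 2.5; -2.5 0 2.3; -2.6 0 2.2; -2.7 0 2.0; -2.9 0 1.8; -2.9 0 1.7; -3.0 0 1.5; -3.2 0 1.3; -3.1 0 1.1; -3.3 0 1.0 end [ 0.60567457 -0.02227395]
```

View pics/p10.png

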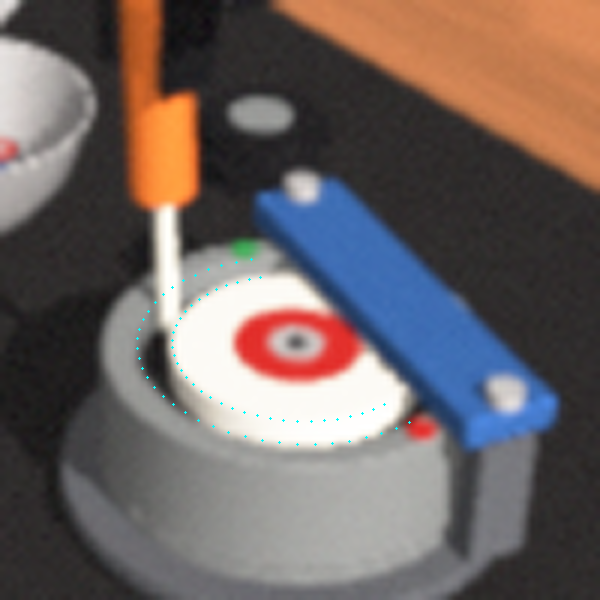

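Run:
```python
from g import *
s=cam("scene")
f=lambda p:((proj(s,p)-[280,140]+.5)*6-.5).round(1)
t=seam(-52)
for z in(.062,.074,.1,.13):print(z,f([t[0]+(z-.06)*.066,t[1],z]))
g=s[0][180:200,300:316].max(axis=2);print(g)
```

```text
0.062 [169.6 331.4]
0.074 [168.5 308. ]
0.1 [166.2 256.1]
0.13 [163.4 193.7]
[[ 47  43  36  29  37  92 203 251 250 195  72  36  37  41  55  58]
 [ 42  35  35  35  33  90 201 250 250 192  73  49  57  72 105 122]
 [ 32  28  33  33  32  87 200 250 250 197  93 104 121 125 139 155]
 [ 37  31  32  26  34  87 198 250 251 219 140 142 151 152 158 158]
 [ 42  32  27  28  42  91 198 250 253 239 165 154 157 162 168 175]
 [ 43  36  36  42  68 116 200 250 254 245 175 165 170 171 175 177]
 [ 43  43  47  65 101 139 204 249 254 246 184 170 174 172 175 176]
 [ 39  56  74  90 109 136 203 248 253 245 184 168 171 170 174 181]
 [ 63 103 125 116 105 120 192 247 253 245 182 168 168 165 181 224]
 [101 140 152 142 121 116 185 246 253 245 176 159 172 219 237 248]
 [136 153 154 154 146 132 180 245 253 242 158 155 217 247 251 252]
 [150 155 156 157 153 135 174 243 253 241 175 223 247 252 252 253]
 [154 154 155 156 151 129 171 241 253 244 224 248 252 252 252 252]
 [154 154 158 152 143 131 161 224 241 244 247 252 252 252 252 253]
 [155 156 153 147 135 119 128 176 219 246 252 252 252 252 252 252]
 [155 156 147 136 121  87  73 118 198 246 252 252 252 252 252 252]
 [156 156 143 123  97  55  37  81 200 249 252 252 252 252 252 252]
 [155 157 138 105  69  38  34  79 210 251 252 252 252 253 252 252]
 [153 154 139  97  49  33  31  74 199 249 252 253 252 252 252 252]
 [155 153 134  91  49  28  33  68 174 243 252 253 252 252 252 252]]
```

```bash
python3 arc.py -52 -1 15 9.2 -0.2
```

```text
-1.3 0 3.4; -1.7 0 2.9; -1.8 0 2.8; -2.0 0 2.8; -2.2 0 2.5; -2.3 0 2.5; -2.5 0 2.3; -2.6 0 2.2; -2.7 0 2.0; -2.8 0 1.8; -3.0 0 1.7; -3.0 0 1.5; -3.1 0 1.3; -3.2 0 1.1; -3.3 0 1.0 end [ 0.60607152 -0.02245359]
```

Call:
{"method": "drive_tool", "body": {
  "increments": "-1.3 0 3.4 0 220; -1.7 0 2.9 0 220; -1.8 0 2.8 0 220; -2.0 0 2.8 0 220; -2.2 0 2.5 0 220; -2.3 0 2.5 0 220; -2.5 0 2.3 0 220; -2.6 0 2.2 0 220; -2.7 0 2.0 0 220; -2.8 0 1.8 0 220; -3.0 0 1.7 0 220; -3.0 0 1.5 0 220; -3.1 0 1.3 0 220; -3.2 0 1.1 0 220; -3.3 0 1.0 0 220; 0 0 0 0 220"
}}

```text
time: 16.75
position: [0.6062, -0.022, 0.1855]
tool_rot: [-1.209, 1.209, -1.209]
ft_force: [-0.2, -0.2, -1.1]
grip_width: 0.29
```

```bash
python3 g.py pics/p11.png 280 140;python3 arc.py -1 52 15 9.2 -0.2;  python3 - <<'E'
from g import *
s=cam("scene")
f=lambda p:((proj(s,p)-[280,140]+.5)*6-.5).round(1)
t=seam(-1)
for z in(.062,.074,.1,.13):print(z,f([t[0]+(z-.06)*.066,t[1],z]))
E
```

```text
16.75 [ 0.60618298 -0.02203714  0.18554907] [-0.22279729 -0.18759394 -1.12534197]
-3.3 0 0.6; -3.5 0 0.6; -3.5 0 0.3; -3.5 0 0.1; -3.5 0 -0.0; -3.5 0 -0.4; -3.5 0 -0.5; -3.4 0 -0.7; -3.4 0 -1.0; -3.3 0 -1.1; -3.3 0 -1.4; -3.1 0 -1.6; -3.1 0 -1.7; -2.9 0 -2.0; -2.8 0 -2.1 end [0.59525112 0.02721912]
0.062 [166.8 403.1]
0.074 [165.7 379.3]
0.1 [163.2 326.3]
0.13 [160.2 262.6]
```

View pics/p11.png

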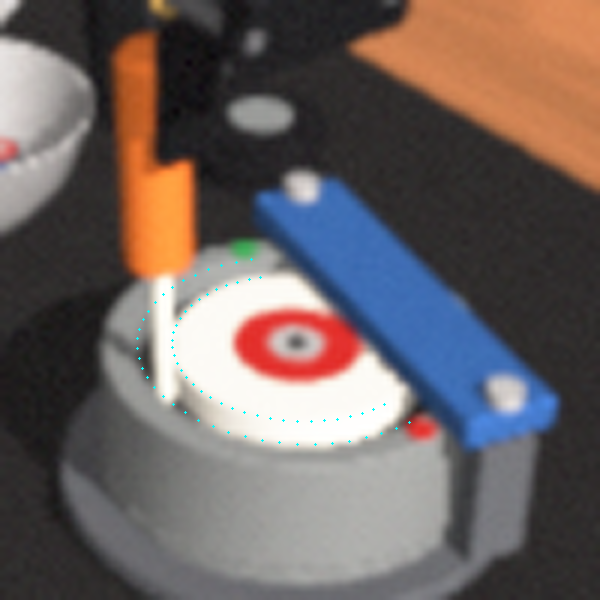

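The shaft drops into the dark seam at crop (167,390), midway between the wheel and the collar. I'll carry on.

Call:
{"method": "drive_tool", "body": {
  "increments": "-3.3 0 0.6 0 220; -3.5 0 0.6 0 220; -3.5 0 0.3 0 220; -3.5 0 0.1 0 220; -3.5 0 0 0 220; -3.5 0 -0.4 0 220; -3.5 0 -0.5 0 220; -3.4 0 -0.7 0 220; -3.4 0 -1.0 0 220; -3.3 0 -1.1 0 220; -3.3 0 -1.4 0 220; -3.1 0 -1.6 0 220; -3.1 0 -1.7 0 220; -2.9 0 -2.0 0 220; -2.8 0 -2.1 0 220; 0 0 0 0 220"
}}

```text
time: 18.85
position: [0.5952, 0.0274, 0.1856]
tool_rot: [-1.209, 1.209, -1.209]
ft_force: [-0.5, -0.2, -0.8]
grip_width: 0.286
```

```bash
python3 g.py pics/p12.png 280 140;python3 arc.py 52 104 15 9.2 -0.2;  python3 - <<'E'
from g import *
s=cam("scene")
f=lambda p:((proj(s,p)-[280,140]+.5)*6-.5).round(1)
t=seam(52)
for z in(.062,.074,.1,.13):print(z,f([t[0]+(z-.06)*.066,t[1],z]))
E
```

```text
18.85 [0.59515795 0.02743805 0.18559207] [-0.53630417 -0.21130166 -0.77892312]
-2.7 0 -2.2; -2.5 0 -2.4; -2.3 0 -2.6; -2.2 0 -2.6; -2.0 0 -2.8; -1.9 0 -3.0; -1.6 0 -3.0; -1.5 0 -3.1; -1.3 0 -3.2; -1.1 0 -3.3; -0.9 0 -3.3; -0.6 0 -3.4; -0.5 0 -3.4; -0.3 0 -3.4; -0.1 0 -3.5 end [0.55008269 0.048644  ]
0.062 [269.7 455.1]
0.074 [269.5 431.1]
0.1 [268.9 377.4]
0.13 [268.2 312.9]
```

View pics/p12.png

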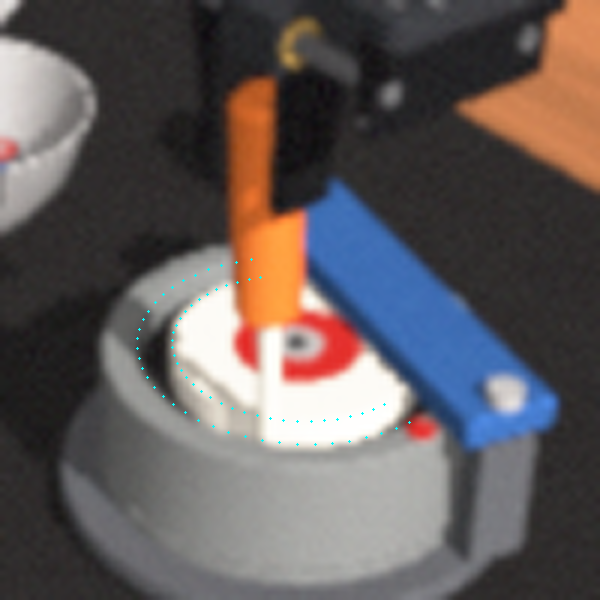

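Call:
{"method": "drive_tool", "body": {
  "increments": "-2.7 0 -2.2 0 220; -2.5 0 -2.4 0 220; -2.3 0 -2.6 0 220; -2.2 0 -2.6 0 220; -2.0 0 -2.8 0 220; -1.9 0 -3.0 0 220; -1.6 0 -3.0 0 220; -1.5 0 -3.1 0 220; -1.3 0 -3.2 0 220; -1.1 0 -3.3 0 220; -0.9 0 -3.3 0 220; -0.6 0 -3.4 0 220; -0.5 0 -3.4 0 220; -0.3 0 -3.4 0 220; -0.1 0 -3.5 0 220; 0 0 -0.8 0 220; 0 0 0 0 220"
}}

```text
time: 21.08
position: [0.5494, 0.0486, 0.1856]
tool_rot: [-1.209, 1.21, -1.21]
ft_force: [0.7, -0.7, -1.3]
grip_width: 0.287
```

```bash
python3 g.py pics/p13.png 280 140;  python3 - <<'E'
from g import *
s=cam("scene")
f=lambda p:((proj(s,p)-[280,140]+.5)*6-.5).round(1)
t=seam(104)
for z in(.062,.074,.1,.13):print(z,f([t[0]-.0008+(z-.06)*.066,t[1],z]))
print(seam(104)+[.0088,0])
E
```

```text
21.075 [0.54936332 0.04857361 0.18559566] [ 0.7074593  -0.73311374 -1.31540684]
0.062 [395.7 437.5]
0.074 [396.5 413.6]
0.1 [398.5 360.3]
0.13 [400.7 296.3]
[0.54970363 0.04879575]
```

View pics/p13.png

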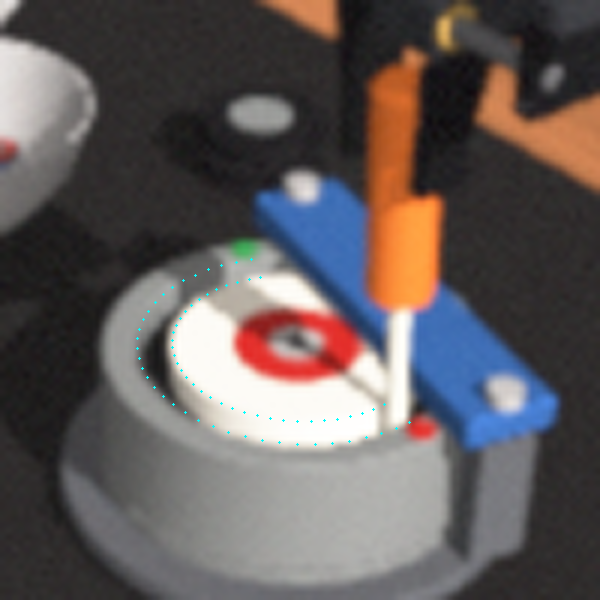

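Call:
{"method": "drive_tool", "body": {
  "increments": "0 2 0 0 220; 0 2 0 0 220; 0 2 0 0 220; 0 2 0 0 220; 0 0 0 0 220"
}}

```text
time: 21.8
position: [0.5492, 0.0486, 0.1773]
tool_rot: [-1.209, 1.21, -1.21]
ft_force: [-0.5, 0.9, -0.7]
grip_width: 0.288
```

Call:
{"method": "drive_tool", "body": {
  "increments": "0 3 0 0 220; 0 4 0 0 220; 0 4 0 0 220; 0 4 0 0 220; 0 3 0 0 220; 0 0 0 0 220"
}}

```text
time: 22.55
position: [0.5491, 0.0486, 0.1592]
tool_rot: [-1.209, 1.21, -1.21]
ft_force: [-0.1, -0.1, -1.3]
grip_width: 0.292
```

Call:
{"method": "drive_tool", "body": {
  "increments": "0 3 0 0 220; 0 3 0 0 220; 0 3 0 0 220; 0 0 0 0 220"
}}

```text
time: 23.05
position: [0.5491, 0.0486, 0.1502]
tool_rot: [-1.209, 1.21, -1.21]
ft_force: [-0.1, -0.6, -1.5]
grip_width: 0.289
```

Call:
{"method": "drive_tool", "body": {
  "increments": "0 1 0 0 220; 0 1 0 0 220; 0 1 0 0 220; 0 0 0 0 220"
}}

```text
time: 23.55
position: [0.5493, 0.0486, 0.1474]
tool_rot: [-1.209, 1.21, -1.21]
ft_force: [0.1, 0.4, -0.7]
grip_width: 0.289
```

Call:
{"method": "drive_tool", "body": {
  "increments": "0 1 0 0 220; 0 0 0 0 220"
}}

```text
time: 23.8
position: [0.5493, 0.0486, 0.1464]
tool_rot: [-1.209, 1.21, -1.21]
ft_force: [0.4, 0.2, -0.5]
grip_width: 0.29
```

Call:
{"method": "drive_tool", "body": {
  "increments": "0 0.7 0 0 220; 0 0 0 0 220"
}}

```text
time: 24.05
position: [0.5493, 0.0486, 0.1458]
tool_rot: [-1.209, 1.21, -1.21]
ft_force: [-0.1, -0.7, -0.1]
grip_width: 0.286
```

```bash
python3 g.py pics/p14.png 280 140
```

```text
24.05 [0.5492841  0.04864301 0.14578085] [-0.13336849 -0.68059981 -0.06497406]
```

View pics/p14.png

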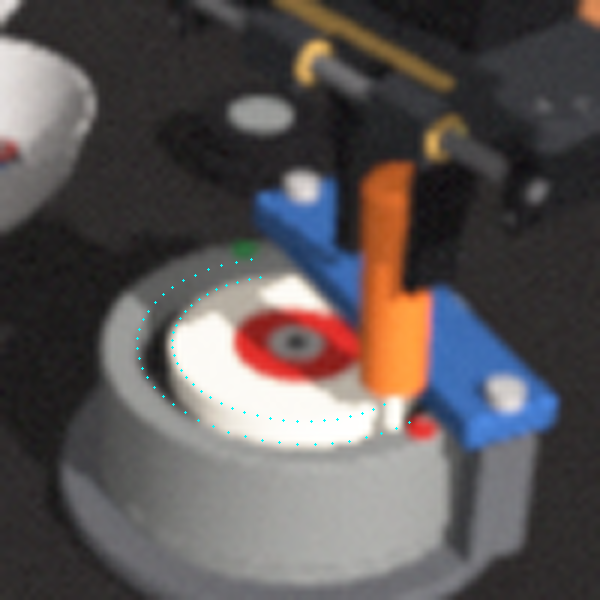

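Call:
{"method": "drive_tool", "body": {
  "increments": "0 0.7 0 0 220; 0 0 0 0 220"
}}

```text
time: 24.35
position: [0.5495, 0.0487, 0.1454]
tool_rot: [-1.208, 1.209, -1.21]
ft_force: [0.0, -0.6, 0.8]
grip_width: 0.286
```

Call:
{"method": "drive_tool", "body": {
  "increments": "0 0.7 0 0 220; 0 0 0 0 220"
}}

```text
time: 24.6
position: [0.55, 0.0487, 0.1452]
tool_rot: [-1.208, 1.209, -1.211]
ft_force: [0.3, -0.7, 5.9]
grip_width: 0.288
```

Call:
{"method": "drive_tool", "body": {
  "increments": "0 0.7 0 0 220; 0 0 0 0 220"
}}

```text
time: 24.85
position: [0.5504, 0.0487, 0.1451]
tool_rot: [-1.207, 1.208, -1.211]
ft_force: [0.1, 0.4, 6.9]
grip_width: 0.289
```

That's the bottom: 7 N at almost exactly the predicted height. I'll ease off and open gently.

Call:
{"method": "drive_tool", "body": {
  "increments": "0 -1.0 0 0 220; 0 -0.5 0 0 220; 0 0 0 0 170; 0 0 0 0 160; 0 0 0 0 150; 0 0 0 0 130; 0 0 0 0 100; 0 0 0 0 50; 0 0 0 0 20; 0 0 0 0 20",
  "squeeze": 10
}}

```text
time: 26.1
position: [0.5493, 0.0486, 0.1452]
tool_rot: [-1.209, 1.21, -1.21]
ft_force: [0.5, -0.9, -0.1]
grip_width: 0.853
```

```bash
python3 g.py pics/p15.png 280 140
```

```text
26.1 [0.5493359  0.04860673 0.14522695] [ 0.49116091 -0.93679776 -0.09212785]
```

View pics/p15.png

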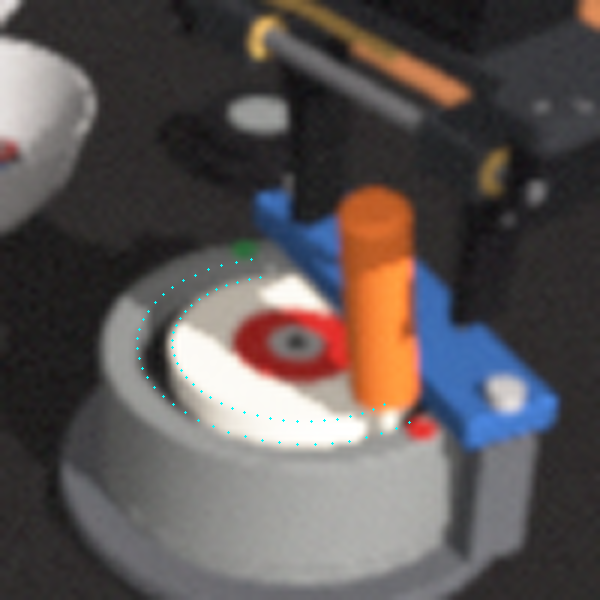

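Call:
{"method": "drive_tool", "body": {
  "increments": "0 -8 0 0 0; 0 -20 0 0 0; 0 -40 0 0 0; 0 -50 0 0 0; 0 -30 0 0 0; 0 0 0 0 0; 0 0 0 0 0"
}}

```text
time: 27.02
position: [0.549, 0.0485, 0.2928]
tool_rot: [-1.21, 1.21, -1.21]
ft_force: [-0.1, 0.3, -1.5]
grip_width: 1.001
```

```bash
python3 g.py pics/p16.png 280 140
python3 - <<'E'
from g import *
c=cam("top");s=cam("scene")
f=lambda p:((proj(s,p)-[280,140]+.5)*6-.5).round(1)
t=seam(104)
print("handle underside ctr exp",f([*t,.092]),"top ctr exp",f([*t,.182]),"seam pt",f([*t,.074]))
cv2.imwrite("pics/p17.png",c[0][:,:,::-1])
for z in(.092,.1):
    print([f([t[0]+.013*np.cos(a),t[1]+.013*np.sin(a),z]).tolist() for a in(0,.8,1.6,2.4)])
E
```

```text
27.025 [0.54896851 0.04854979 0.29275333] [-0.14480312  0.33149472 -1.48829701]
handle underside ctr exp [400.4 375.7] top ctr exp [419.8 171.7] seam pt [396.8 413.5]
[[375.2, 388.1], [399.9, 396.1], [424.9, 391.6], [434.7, 377.5]]
[[376.7, 370.9], [401.5, 378.9], [426.7, 374.5], [436.5, 360.4]]
```

View pics/p16.png

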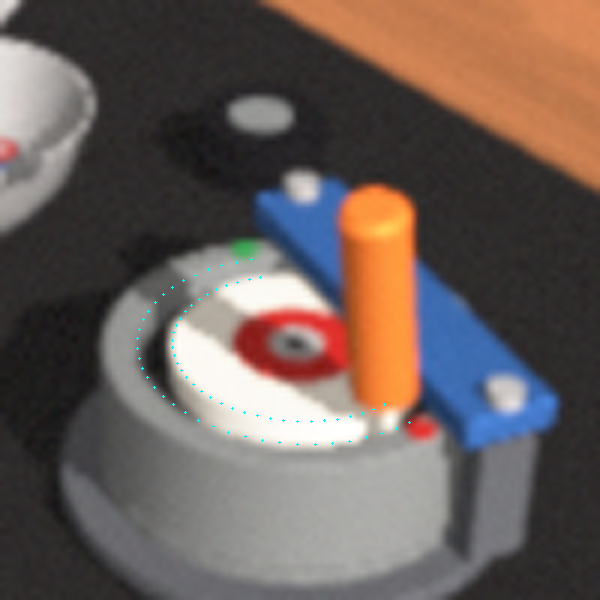

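View pics/p17.png

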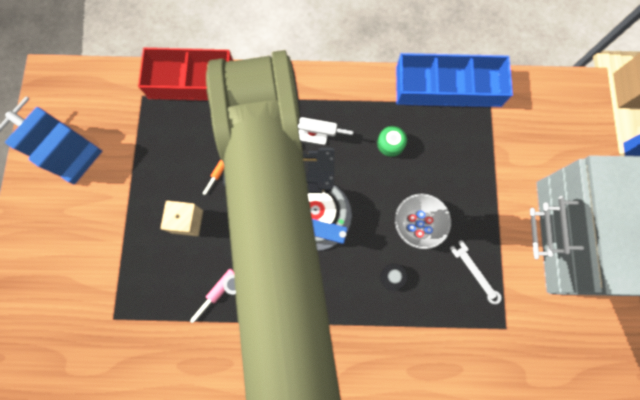

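Run:
```python
from g import *
s=cam("scene");cv2.imwrite("pics/p18.png",s[0][:,:,::-1])
a=cv2.imread("pics/scene0.png")[:,:,::-1]
for n,im in(("before",a),("now",s[0])):
    H=cv2.cvtColor(np.ascontiguousarray(im),cv2.COLOR_RGB2HSV).astype(int)
    m=(H[...,1]<40)&(H[...,2]>150)
    print(n,[(b[0],b[1].tolist()) for b in blobs(m[195:240,425:460],15)])
```

```text
before [(np.int32(378), [17.71, 23.37])]
now [(np.int32(332), [18.32, 20.77]), (np.int32(26), [20.65, 39.5])]
```

View pics/p18.png

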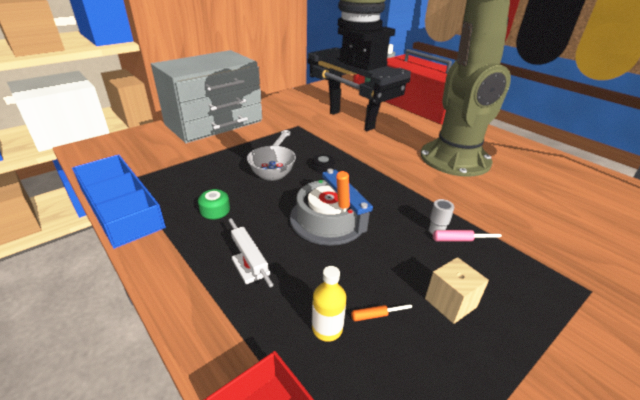

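```bash
python3 -c "
from bench import workorder,ctrl
print(workorder.close_job(), ctrl.get_state()['time'])"
```

```text
the job is handed in; nothing more can be done
the job is handed in; nothing more can be done
```

I took the larger orange pick out of its block and ran its tip round the seam from the green dot to the red dot. I then lowered it into the drain hole, let go and handed the job in. The clock stood at about 27 s.

**Seam run:** The tip went round at about 28 mm/s and roughly 12 mm deep, judging by the measured tip offset. I paused about a quarter of a second at each quarter to check. Force readings at the stops stayed near zero.

**Drain hole:** The pick met the bottom about 1 mm from the predicted height, at about 7 N.

**Last checks:**
- **Pick:** It stands released, leaning about 0.19 rad along the seam. That is about as far as the hole allows and under the 0.4 rad limit. From the lean I estimate the tip is about 4–5 mm off the hole's centre and on the bottom. I judged this from the scene camera only, because the arm blocked the top view.
- **Bystanders:** They show no visible movement in the scene camera. The socket's image centre shifted about 2–3 pixels, but the pink pick now covers part of it.
- **Arm:** The gripper is open, with its fingertips about 11 cm above the pick.

**Did not go as expected:** By my first look after the arm reached the block, the pink pick and the small orange pick had toppled over. I don't know the cause, and I had not touched them as far as I could tell. The pink one leaned on the pick I wanted and tilted it about 4° in the grip, which I allowed for. When I lifted that pick, the pink one rolled off and now lies against the socket.

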